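# Unhook the filter pack and stand it in the holder

### The job

Take the hanging filter pack off its display peg: slide it along the peg and lift it just enough that its hole clears the peg's upturned tip, gently, by feel, without straining the peg or its stand. Then lower the pack upright right down into the slot of the holder before letting go of it, and leave the other things on the bench where they are.

Things in the scene. Friction and masses are not known exactly. Their poses are not given: they have to be found in the camera images.
- stand: Peg stand, grey base, dark post, fixed to the bench. Origin: underside of its base, straight below where the pack hangs; z up. Base 115 (x) x 90 (y) x 10 mm, centred on the origin. Post 20 x 24 mm at x = +27 to +47 mm, its top 200 mm up. From it a steel rod, the peg, runs along the stand's -x (roughly towards the robot). A push on either above 12 N counts as straining it; neither gives.
- peg_root (a point): Point on the peg's centre line where the pack hangs, 190 mm above the stand's origin. The peg is a round rod 6 mm in diameter. It has been bent: from this point it may slope up or down towards its tip by up to 0.24 rad (different each time, not measured), so the tip may be up to 18 mm higher or lower than on a level peg.
- peg_end_if_level (a point): Where the top of the upturned tip would be if the peg were level (the true tip may be 18 mm higher or lower; axes as the stand's). The rod's centre line turns up at a right angle 75 mm from peg_root along the stand's -x; the tip's top is 12 mm above the rod's top, 15 mm above its centre line. Tip is 6 mm thick too.
- pack: Filter pack: rigid card 4 mm thick (x), 64 mm wide (y), 142 mm high (z), 70 to 130 g, white; its green header, 40 mm wide, from z = 96 to 142 mm, is the place to grip (across the thickness, from above). Origin: centre of its lower edge; z up the card. A clear bubble 26 mm in diameter, 8 mm deep, with a blue filter stands out on its -x face, centred at z = 52 mm. It hangs on the peg by its hole.
- pack_hole (a point): Centre of the pack's closed hang hole, 81 mm above its lower edge: 11 mm wide, 22 mm high (z = 70 to 92 mm), upper and lower edges rounded. Hanging, its upper edge rests on the rod: 16 mm of free lift until the lower edge meets the rod's underside. Passing the tip (18 mm high over all with the rod) only 4 mm of height are to spare, or 3 on a steep peg.
- holder: Grey and black slotted block fixed to the bench, 70 (x) x 110 (y) mm, about 46 mm high over its flared mouth. The slot runs along the holder's y: 7 mm wide (x), 82 mm long, open at the top, 26 mm deep below the flare. Origin: centre of its underside; z up. The pack stands in it on its lower edge, either face towards the robot.
- slot (a point): Centre of the slot's floor, 10 mm above the bench.
- oil: Bystander: small amber oil bottle, 34 mm in diameter, 65 mm high, standing. Origin: centre of its underside.
- eyepiece: Bystander: black eyepiece, 42 mm in diameter, 52 mm high, standing. Origin: centre of its underside.
- slidebox: Bystander: blue slide box, 85 x 40 x 32 mm. Origin: centre of its underside.
Mind the look-alikes: they are no part of the job. Of the things like the stand, leave any that is red; of the rest the smaller one is meant. Of the things that look like the pack, the middle-sized one is meant.

How it is judged:
On the way, in this order (a step that is already met when the one before it is completed fails the run):
1. the pack is off the peg: its hole is beyond the tip and it is still held above the bench (x of pack_hole in the frame of stand below -0.088 m and height (world z) of pack above 0.05 m and contact force between pack and the fingers above 1 N and contact force between pack and stand below 0.1 N), for 0.1 s.
2. the pack's lower edge has been lowered to the floor of the slot while still held (z of pack in the frame of slot below 0.006 m and horizontal distance between pack and slot below 0.018 m and contact force between pack and the fingers above 1 N), for 0.1 s.
At the end, for the whole second after the job is handed in: The pack stands by itself in the holder's slot, at rest and released: its lower edge on the slot floor (within 6 mm) and within 18 mm of the slot's centre, leaning less than 0.25 rad (z of pack in the frame of slot between -0.006 and 0.006 m and horizontal distance between pack and slot below 0.018 m and angle between pack's own z axis and vertical below 0.25 rad and contact force between pack and the fingers below 0.1 N and linear speed of pack below 0.02 m/s); the robot touches nothing.
It fails at once if the peg or its stand is pushed with more than 12 N (contact force between stand and anything else above 12 N).
It fails at once if the oil bottle is moved by more than 20 mm or tipped (distance of oil from where it was at the start of the episode above 0.02 m or angle between oil's own z axis and vertical above 0.5 rad).
It fails at once if the eyepiece is moved by more than 20 mm or tipped (distance of eyepiece from where it was at the start of the episode above 0.02 m or angle between eyepiece's own z axis and vertical above 0.5 rad).
It fails at once if the slide box is moved by more than 20 mm (distance of slidebox from where it was at the start of the episode above 0.02 m).
It also fails if it takes over 64 s, if anything falls off the work surface, if the arm or the gripper's body presses on something with over 40 N, if the wrist force passes 120 N, or if a joint passes its speed limit or range.

### The arm

A 7-joint arm with a two-finger parallel gripper is mounted at the origin on the work surface. World frame = base frame: x ahead of the robot, y to its left, z up, the work surface at z = 0. Lengths are in m, angles in rad, forces in N, time in s.
With the tool pointing down it reaches from about 0.35 to 0.9 m from the base axis. Payload 7.2 kg.
Tool frame: the origin (TCP) lies midway between the tips of the shut fingers; the grasp point (between the pads) lies 19 mm behind it (ctrl.hold_point_z is the distance from the TCP to the grasp point, in m); z points along the fingers, y is the direction in which the jaws open and shut (so a half turn about z gives the same grasp; the last joint's range is limited). The gripper opens to 85 mm and grips with 20 to 120 N. Pads are 22 mm wide; open, the fingers measure 114 mm over their backs; the gripper's body (76 mm by 85 mm) begins 54 mm behind the grasp point. The pads swing forward as they close: fully open they stand 13 mm farther back than shut.
Start: joints at [1.066, 0.411, -0.013, 1.596, 0.006, 1.134, -0.082], TCP at [0.264, -0.566, 0.231] pointing down, gripper open.
Joint ranges: [-2.95, 2.95], [-0.29, 1.99], [-1.47, 1.44], [0.14, 2.54], [-1.03, 4.17], [0.13, 1.85], [-2.86, 2.86]. Speed limits (rad/s): [2.39, 2.39, 3.01, 3.01, 3.14, 3.14, 3.14].

### API

Orientations are given as a rotation vector (axis times angle).
In Python, from bench import ctrl, eyes, nets gives the robot as it stands.
- The arm moves only by the shell command python3 -m pendant 'ROWS' [FORCE]. ROWS is JSON, a list that holds one entry, the list of rows, each a list of 7 numbers: the shift along the tool's x, y, z in m, then the turn, a rotation vector about the tool's x, y, z in rad, then the closure, from -1 (fully open) to 1 (shut). In form: [[[dx, dy, dz, wx, wy, wz, gripper], ...]]. A call has 1 to 10 rows; each row is the pose to reach, as a shift and turn from the pose commanded when the call began, along the tool's axes at that moment; what a row does not reach only later rows make up. A row lasts 1/10 s, in which the tool goes at most 50 mm and 8.59 degrees, less where a joint would pass 70% of its speed; a pose out of reach is approached as far as the arm can. A call with a gripper value outside its range is refused whole. The fingers move at their own pace and stop on an object; FORCE is the grip in N (left out, the last holds). Time passes only in rows, so rows that repeat a pose let the fingers close. It gives the time, the measured TCP pose, the force and the opening at its end, in the units of the state.
- ctrl.sense(): the state, without advancing time (a new reading comes with each control period).
- eyes.camera(name): name is "scene" or "top" or "wrist"; returns the picture (384x512x3 uint8, red, green, blue); there is no depth.
- eyes.get_calibration(name): a dict with "K" (3x3 intrinsics, pixels), "dist" ([k1, k2, p1, p2, k3] as OpenCV has them; the pictures are not rectified), "rvec" (rotation vector, rad) and "tvec" (3), from world to camera coordinates, as OpenCV has them; the wrist camera has in their place "mount" (4x4, takes a point from camera to tool coordinates, whose origin is the TCP and whose axes are the flange's). Camera axes: x right, y down, z forward; pixel columns grow to the right and rows downward; lengths in m; the calibration is good to about 2 mm. A picture is of the moment at which its call begins: read the wrist's pose just before it. get_calibration takes no time and is no camera call.
- ctrl.job_done(): hands the job in, once; it reports no verdict.
Trained networks look in the newest picture that a camera, given by its name, has taken for a name from the list of things; names that differ only in an ending like _2 or _b are one class to them, and where a whole thing is asked for, a point or a joint stands for the part that bears it (a point fixed in the world has none). Each returns a list of dicts, best first, with "score" (0 to 1); they miss things now and then, are a little off and sometimes report something else, mostly with a low value. They report only what shows in the picture. A call takes as long as a camera call. They do not tell look-alikes from the thing itself.
- nets.find_in(camera, target): "bbox" ([left, top, right, bottom] in pixels, round what is visible of it).
- nets.regions_of(camera, target): "region" (384x512 bool, what is visible of it) and "bbox" ([left, top, right, bottom] in pixels, round what is visible of it).
The state is a dict: "time": time; "joint_pos": joint angles; "dq": joint speeds; "joint_efforts": joint torques, N m; "tcp_pos": TCP position; "ee_rot": TCP orientation; "force": force on the tool from outside, world axes, zero at the start; "torque": the same for the moment, N m; "opening": opening from 0.0 (shut) to 1.0 (fully open).
Only numpy, scipy, OpenCV 4.12 (cv2) and the standard library are available. Lean on these libraries where they do the work, as an engineer would, in place of code of your own. Each camera call takes 0.05 s, during which the arm holds its last target. There are 200 camera calls.

## Working session

There is one attempt and no reset: what is moved stays moved. The work goes in short steps, Python scripts to look and compute and a shell command to move; the robot and the scene stay as the last step left them, time stands still between calls to the robot, and variables do not carry over. Pictures are saved under pics/ and viewed, about 8 in all and at most 12, crops included, and the job is handed in when it is done.

```bash
ls; mkdir -p pics; cat > h.py <<'E'
import numpy as np, cv2
from bench import ctrl, eyes, nets
def save(n,im): cv2.imwrite(f'pics/{n}.png',im[...,::-1])
def cam(name):
    """K,dist,R,t world->cam"""
    c=eyes.get_calibration(name); K=np.array(c['K']);d=np.array(c['dist'])
    if 'mount' in c:
        s=ctrl.sense(); T=np.eye(4); T[:3,:3]=cv2.Rodrigues(np.array(s['ee_rot'],float))[0]; T[:3,3]=s['tcp_pos']
        M=np.linalg.inv(T@np.array(c['mount'])); return K,d,M[:3,:3],M[:3,3]
    return K,d,cv2.Rodrigues(np.array(c['rvec'],float))[0],np.array(c['tvec'],float).ravel()
def ray(C,px):
    K,d,R,t=C; u=cv2.undistortPoints(np.array([[px]],float),K,d)[0,0]
    return -R.T@t, R.T@np.array([u[0],u[1],1])
def onz(C,px,z):
    o,v=ray(C,px); return o+v*(z-o[2])/v[2]
def tri(obs):
    A=np.zeros((3,3));b=np.zeros(3);r=[]
    for C,p in obs:
        o,v=ray(C,p); v=v/np.linalg.norm(v);P=np.eye(3)-np.outer(v,v);A+=P;b+=P@o
    x=np.linalg.solve(A,b); return x
def proj(C,X):
    K,d,R,t=C; return cv2.projectPoints(np.array(X,float).reshape(-1,3),cv2.Rodrigues(R)[0],t,K,d)[0][:,0]
E
python3 - <<'E'
from h import *
a=eyes.camera('scene');b=eyes.camera('top')
save('scene',a);save('top',b)
for c in('scene','top'):
  C=cam(c);print(c,-C[2].T@C[3],C[2][2])
  for n in('stand','pack','holder','oil','eyepiece','slidebox'):
    print(c,n,[(np.round(x['bbox']).tolist(),round(x['score'],2)) for x in nets.find_in(c,n)])
print(ctrl.sense(), ctrl.hold_point_z)
E
```

```text
pics
scene [ 1.43805287 -0.12166465  0.96188469] [-0.72948373  0.09177562 -0.67781319]
scene stand [([310.0, 86.0, 366.0, 184.0], 0.96), ([306.0, 156.0, 350.0, 246.0], 0.82), ([305.0, 218.0, 352.0, 303.0], 0.7), ([131.0, 211.0, 162.0, 241.0], 0.16)]
scene pack [([323.0, 164.0, 346.0, 205.0], 0.8), ([256.0, 142.0, 272.0, 202.0], 0.7), ([282.0, 207.0, 298.0, 229.0], 0.5), ([255.0, 248.0, 268.0, 269.0], 0.28)]
scene holder [([194.0, 220.0, 230.0, 245.0], 0.76), ([306.0, 160.0, 351.0, 248.0], 0.46)]
scene oil [([255.0, 248.0, 272.0, 269.0], 0.77)]
scene eyepiece [([374.0, 195.0, 387.0, 210.0], 0.48), ([307.0, 166.0, 349.0, 244.0], 0.44)]
scene slidebox [([132.0, 213.0, 159.0, 242.0], 0.89), ([320.0, 165.0, 342.0, 204.0], 0.36)]
top [0.3475871  0.01766382 1.37241735] [ 0.16889124 -0.01584485 -0.98550733]
top stand [([161.0, 155.0, 200.0, 212.0], 0.97), ([104.0, 248.0, 176.0, 334.0], 0.76), ([184.0, 84.0, 221.0, 145.0], 0.61), ([162.0, 170.0, 190.0, 183.0], 0.17)]
top pack [([163.0, 171.0, 186.0, 187.0], 0.73), ([243.0, 234.0, 253.0, 258.0], 0.65)]
top holder [([284.0, 175.0, 324.0, 205.0]
[... 206 characters left out ...]
 0.7, 'joint_pos': array([ 1.0657945 ,  0.41107169, -0.01267452,  1.59621569,  0.00559262,
        1.13433413, -0.08219183]), 'dq': array([-6.17905328e-05, -1.34857283e-03, -6.92412821e-04,  2.58999504e-04,
        1.02752324e-03,  9.02321805e-04,  1.46627010e-03]), 'joint_efforts': array([-1.41499720e-03, -6.00242615e+01,  6.80748448e-01, -2.99698091e+01,
        1.41354065e-02,  1.63261902e-03, -7.63200116e-07]), 'tcp_pos': array([ 0.26437273, -0.56631509,  0.23130884]), 'ee_rot': array([ 3.06696047e+00,  6.80669859e-01, -2.67694277e-06]), 'force': array([-0.34833347, -0.22962705, -0.06958349]), 'torque': array([-0.00756042, -0.01641072, -0.04807938]), 'opening': 1.0003477225918007} 0.0187
```

```bash
python3 - <<'E'
import cv2,numpy as np
a=cv2.imread('pics/scene.png')[70:320,100:400];b=cv2.imread('pics/top.png')[70:350,90:400]
a=cv2.resize(a,None,fx=2.6,fy=2.4,interpolation=3);b=cv2.resize(b,None,fx=2.5,fy=2.1,interpolation=3)
cv2.imwrite('pics/s1.png',a);cv2.imwrite('pics/t1.png',b)
E
```

```text
(no output)
```

View pics/s1.png

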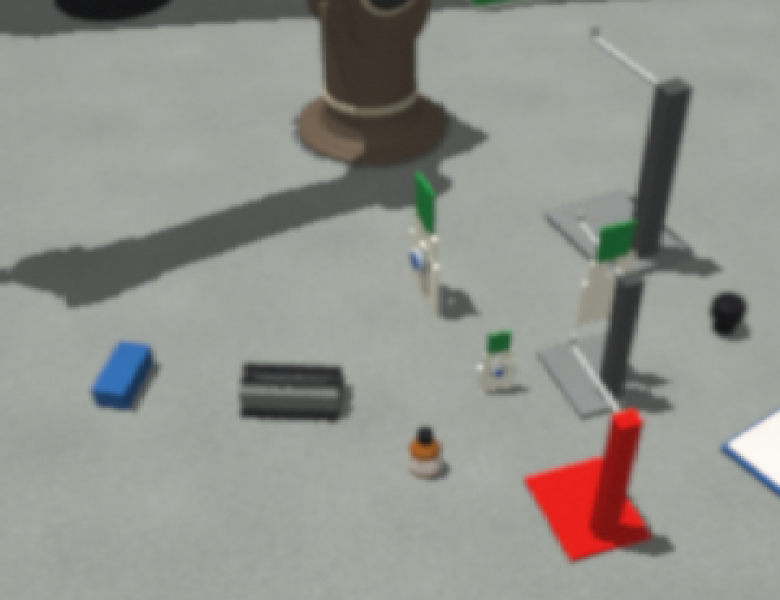

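View pics/t1.png

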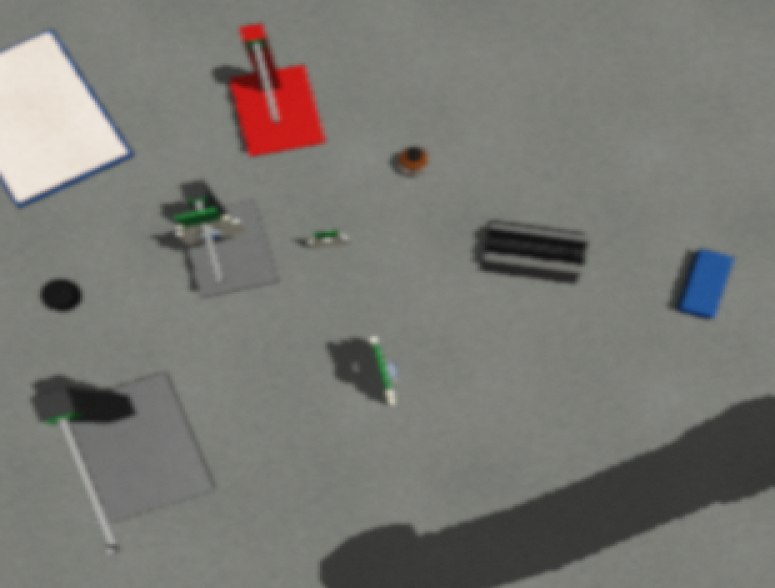

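```bash
python3 - <<'E'
from h import *
C=cam('top');S=cam('scene')
f=lambda x,y:(x/2.5+90,y/2.1+70)
g=lambda x,y:(x/2.6+100,y/2.4+70)
for p in [(203,297),(278,282),(258,200)]: print('base',onz(C,f(*p),.01))
for p in [(552,360),(585,416)]: print('base scene',onz(S,g(*p),.01))
print('tip',tri([(C,f(219,279)),(S,g(582,216))]))
print('hdr',tri([(C,f(198,214)),(S,g(617,240))]))
print('post', tri([(C,f(199,200)),(S,g(630,277))]))
print('pack edge pts', tri([(C,f(178,218)),(S,g(600,228))]),tri([(C,f(220,212)),(S,g(634,222))]))
for p in [(487,222),(586,233),(578,281),(478,268)]: print('holder',onz(C,f(*p),.046))
for p in [(482,246),(586,254)]: print('slot',onz(C,f(*p),.046))
print('big pack',onz(C,f(385,370),.1),'small',onz(C,f(325,238),.05),'red',onz(C,f(277,120),.19), 'oil',onz(C,f(413,160),.06))
E
```

```text
base [0.52448647 0.22252548 0.01      ]
base [0.54331446 0.13880278 0.01      ]
base [0.65553218 0.16146915 0.01      ]
base scene [0.56772866 0.15472374 0.01      ]
base scene [0.66252781 0.17076206 0.01      ]
tip [0.52050583 0.18022548 0.20162974]
hdr [0.59230135 0.19753487 0.22292318]
post [0.61720566 0.20539127 0.18867716]
pack edge pts [0.5820126  0.19809382 0.23433017] [0.59386998 0.19164227 0.24863401]
holder [ 0.61404816 -0.09466316  0.046     ]
holder [ 0.59769704 -0.20357508  0.046     ]
holder [ 0.53423257 -0.1920757   0.046     ]
holder [ 0.55309593 -0.08302416  0.046     ]
slot [ 0.58213295 -0.08823155  0.046     ]
slot [ 0.56974409 -0.202377    0.046     ]
big pack [0.41948622 0.02059578 0.1       ] small [0.59466869 0.08380933 0.05      ] red [0.71198305 0.12382304 0.19      ] oil [ 0.69539957 -0.01427341  0.06      ]
```

```bash
cat >> h.py <<'E'
def shift(p,th):
    """shift/turn in present tool axes to reach world p with tool down, tool-x at yaw th"""
    s=ctrl.sense(); R=cv2.Rodrigues(np.array(s['ee_rot'],float))[0]
    c,n=np.cos(th),np.sin(th); Rt=np.array([[c,n,0],[n,-c,0],[0,0,-1.]])
    return np.round(np.r_[R.T@(np.array(p)-s['tcp_pos']),cv2.Rodrigues(R.T@Rt)[0].ravel()],4)
E
python3 - <<'E'
from h import *
print(np.round(eyes.get_calibration('wrist')['mount'],3),eyes.get_calibration('wrist')['K'])
print(shift([.264,-.566,.42],.437),shift([.46,.17,.40],1.77))
E
```

```text
[[ 0.    -0.956 -0.293  0.075]
 [ 1.     0.    -0.001 -0.001]
 [ 0.002 -0.293  0.956 -0.142]
 [ 0.     0.     0.     1.   ]] [[339.87540526   0.         260.08114722]
 [  0.         339.87540526 189.50447458]
 [  0.           0.           1.        ]]
[-0.0002 -0.0004 -0.1887  0.      0.     -0.0002] [ 0.4887 -0.5844 -0.1687  0.      0.     -1.3332]
```

```bash
python3 -m pendant '[[[0,0,-0.05,0,0,-0.1,0],[0,0,-0.1,0,0,-0.2,0],[0.01,-0.01,-0.145,0,0,-0.3,0],[0.035,-0.042,-0.17,0,0,-0.4,0],[0.066,-0.079,-0.17,0,0,-0.5,0],[0.097,-0.116,-0.17,0,0,-0.6,0],[0.128,-0.153,-0.17,0,0,-0.7,0],[0.159,-0.19,-0.17,0,0,-0.8,0],[0.19,-0.227,-0.17,0,0,-0.9,0],[0.221,-0.264,-0.17,0,0,-1.0,0]]]'
python3 - <<'E'
from h import *
print(shift([.56,.24,.37],1.77))
E
```

```text
time: 1.7
tcp_pos: [0.353, -0.2316, 0.4016]
ee_rot: [2.36, 2.072, -0.0]
force: [1.0, -0.4, 0.3]
opening: 0.502
[ 0.4945  0.1441  0.0312  0.0005  0.0009 -0.3292]
```

```bash
python3 -m pendant '[[[0.047,0.014,0,0,0,-0.035,0.4],[0.094,0.028,0,0,0,-0.07,0.4],[0.141,0.042,0,0,0,-0.105,0.4],[0.188,0.056,0,0,0,-0.14,0.4],[0.235,0.07,0,0,0,-0.175,0.4],[0.282,0.083,0,0,0,-0.21,0.4],[0.33,0.097,0.01,0,0,-0.245,0.4],[0.377,0.11,0.02,0,0,-0.28,0.4],[0.424,0.124,0.03,0,0,-0.31,0.4],[0.471,0.137,0.03,0,0,-0.329,0.4]]]'
python3 -m pendant '[[[0.023,0.007,0,0,0,0,0.4],[0.023,0.007,0,0,0,0,0.4],[0.023,0.007,0,0,0,0,0.4]]]'
python3 - <<'E'
from h import *
C=cam('wrist');save('w1',eyes.camera('wrist'));print(ctrl.sense()['force'],ctrl.sense()['opening'])
c,s=np.cos(.2),np.sin(.2)
ex=np.array([c,s,0]);o=np.array([.59,.192,0])
for n,d,z in [('root',0,.19),('endtop',-.075,.205)]: print(n,proj(C,o+ex*d+[0,0,z]))
for n in ('stand','pack'): print(n,[(x['bbox'],x['score']) for x in nets.find_in('wrist',n)])
E
```

```text
time: 2.7
tcp_pos: [0.5521, 0.2159, 0.3699]
ee_rot: [-1.995, -2.427, 0.003]
force: [0.3, -0.0, 0.5]
opening: 0.299
time: 3.0
tcp_pos: [0.5539, 0.239, 0.3709]
ee_rot: [-1.993, -2.428, 0.001]
force: [-0.1, -0.0, -1.1]
opening: 0.298
[ 0.10684995 -0.41864319  0.39039661] 0.30009067729108246
root [[285.68286197 218.13676793]]
endtop [[210.10011127 224.09843715]]
stand [([351.5, 194.8, 499.9, 306.5], 0.81), ([215.8, 139.6, 340.6, 226.0], 0.8), ([0.0, 1.2, 182.7, 121.4], 0.76)]
pack [([276.7, 165.4, 295.7, 239.9], 0.88), ([266.3, 225.2, 274.0, 271.8], 0.68), ([100.8, 245.1, 185.0, 302.6], 0.63)]
```

View pics/w1.png

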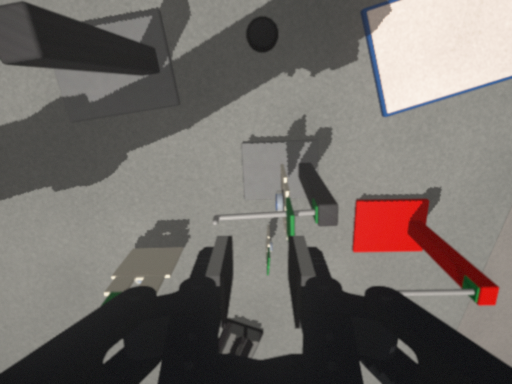

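```bash
python3 - <<'E'
import cv2,numpy as np
a=cv2.imread('pics/w1.png')[155:255,205:345]
a=cv2.resize(a,None,fx=5,fy=5,interpolation=2)
b=cv2.imread('pics/scene.png')[145:215,305:360]
cv2.imwrite('pics/w1c.png',a);
b=cv2.resize(b,None,fx=8,fy=8,interpolation=2);cv2.imwrite('pics/s1c.png',b)
E
```

```text
(no output)
```

View pics/w1c.png

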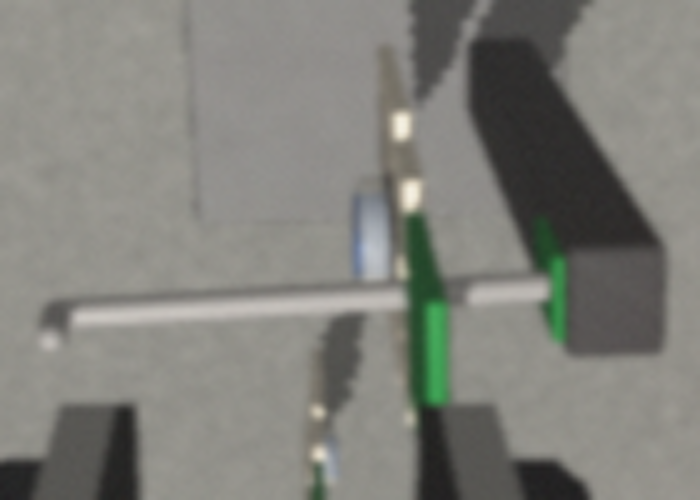

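View pics/s1c.png

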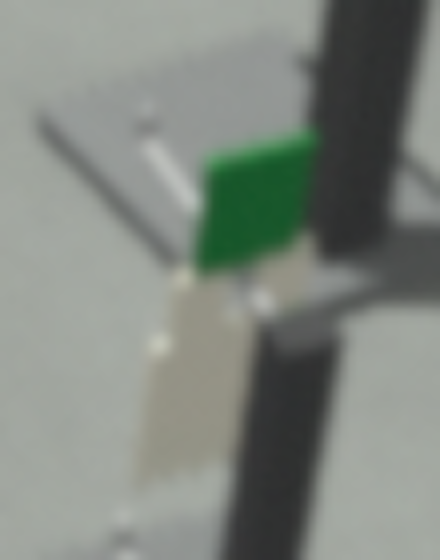

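```bash
python3 - <<'E'
from h import *
from scipy.optimize import least_squares as LS
W=cam('wrist');S=cam('scene')
w=lambda x,y:(x/5+205,y/5+155)
s=lambda x,y:(x/8+305,y/8+145)
def model(q):
    x,y,a,sl=q
    def T(X): c,n=np.cos(a),np.sin(a); return np.array([x+c*X[0]-n*X[1],y+n*X[0]+c*X[1],X[2]])
    d=lambda L,h:(-L*np.cos(sl)-h*np.sin(sl),0,.19+L*np.sin(sl)*1-0+h*np.cos(sl)) # slope + = up to tip
    d=lambda L,h:(-L*np.cos(sl)+h*np.sin(sl),0,.19+L*np.sin(sl)+h*np.cos(sl))
    return T,d
obs=[(W,(27,12),w(568,250)),(W,(47,12),w(660,247)),(W,(47,-12),w(663,352)),(W,(27,-12),w(572,355))]
def res(q,full=False):
    T,d=model(q); r=[]
    for C,p,o in obs: r.append(proj(C,T((p[0]/1e3,p[1]/1e3,.2)))[0]-o)
    r.append(proj(W,T((-.0575,-.045,.01)))[0]-w(197,218))
    for L,h,cw,cs in [(.075,.014,w(50,338),s(148,112)),(.073,0,w(72,312),s(152,145)),(.01,0,w(390,296),None)]:
        r.append(proj(W,T(d(L,h)))[0]-cw)
        if cs: r.append((proj(S,T(d(L,h)))[0]-cs)*1.0)
    for p,o in [((-.0575,.045),s(40,115))]: pass
    return np.array(r) if full else np.array(r).ravel()
f=LS(res,[.59,.192,.2,0],loss='soft_l1');print(f.x);print(np.round(res(f.x,True),1))
T,d=model(f.x);print('tip',T(d(.075,.015)))
c=[onz(W,w(437,300),.243),onz(W,w(437,405),.243),onz(W,w(447,300),.243)];print(c)
a=f.x[2];print('stand axis',np.cos(a),np.sin(a))
E
```

```text
[0.59443203 0.19590001 0.23111473 0.05320123]
[[ 0.3 -0.7]
 [ 2.4 -0.8]
 [ 1.   0.8]
 [-0.8  1. ]
 [-0.2  1.4]
 [ 0.7 -0.1]
 [-0.4 -0.3]
 [-0.8 -0.3]
 [-1.2 -0.2]
 [-2.2 -0.5]]
tip [0.52230588 0.17892732 0.20896699]
[array([0.58740079, 0.21351142, 0.243     ]), array([0.59168635, 0.19443419, 0.243     ]), array([0.58907439, 0.21383739, 0.243     ])]
stand axis 0.9734116578155758 0.22906275216353345
```

```bash
python3 - <<'E'
from h import *
print(shift([.593,.195,.28],1.802))
E
```

```text
[-0.0486  0.0298  0.0916  0.0005  0.0011 -0.0384]
```

```bash
python3 -m pendant '[[[-0.016,0.01,0.02,0,0.001,-0.0384,0.4],[-0.032,0.02,0.05,0,0.001,-0.0384,0.4],[-0.0486,0.0298,0.08,0,0.001,-0.0384,0.4],[-0.0486,0.0298,0.0916,0,0.001,-0.0384,0.4],[-0.0486,0.0298,0.0916,0,0.001,-0.0384,0.4],[-0.0486,0.0298,0.0916,0,0.001,-0.0384,0.4]]]'
python3 - <<'E'
from h import *
C=cam('wrist');a=eyes.camera('wrist');save('w2',a);save('w2c',cv2.resize(a[60:360,60:460],None,fx=2,fy=2,interpolation=2))
print(shift([.593,.195,.212],1.802),proj(C,[[.593,.195,.243]]),ctrl.sense()['force'])
E
```

```text
time: 3.75
tcp_pos: [0.5925, 0.1976, 0.2812]
ee_rot: [-1.947, -2.465, -0.003]
force: [-0.4, 0.0, 1.0]
opening: 0.299
[-0.0032 -0.0005  0.0696  0.0024 -0.0017  0.0031] [[259.32599856 228.94558806]] [ 0.08475493  0.37671702 -0.28992552]
```

View pics/w2c.png

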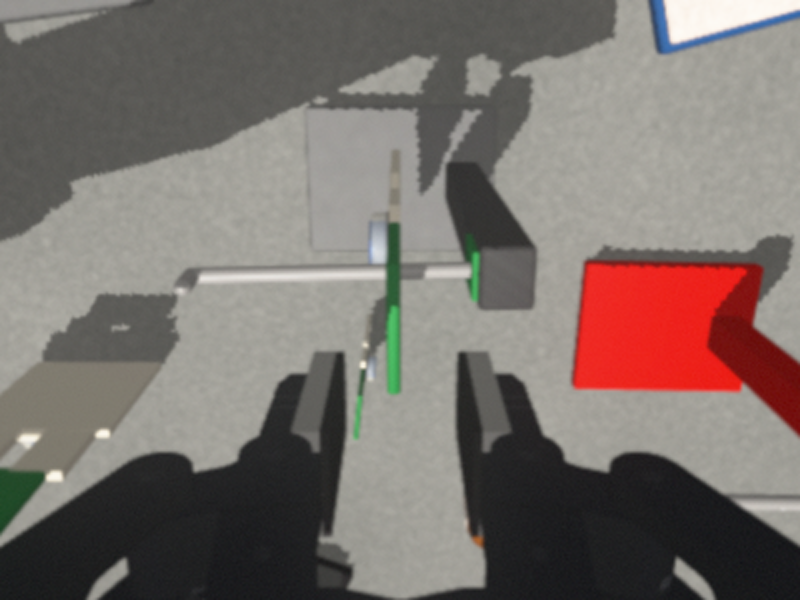

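```bash
python3 - <<'E'
from h import *
from scipy.optimize import least_squares as LS
W=cam('wrist');S=cam('scene')
w=lambda x,y:(x/2+60,y/2+60)
s=lambda x,y:(x/8+305,y/8+145)
def model(q):
    x,y,a,sl=q
    def T(X): c,n=np.cos(a),np.sin(a); return np.array([x+c*X[0]-n*X[1],y+n*X[0]+c*X[1],X[2]])
    return T,lambda L,h:(-L*np.cos(sl)+h*np.sin(sl),0,.19+L*np.sin(sl)+h*np.cos(sl))
def res(q,full=False):
    T,d=model(q); r=[]
    for p,o in [((27,12),w(480,248)),((47,12),w(533,246)),((47,-12),w(534,306)),((27,-12),w(481,309))]: r.append(proj(W,T((p[0]/1e3,p[1]/1e3,.2)))[0]-o)
    for p,o in [((-.0575,.045),w(307,107)),((-.0575,-.045),w(311,250))]: r.append(proj(W,T((*p,.01)))[0]-o)
    for L,h,cw,cs in [(.075,.014,w(181,287),s(148,112)),(.072,0,w(200,277),s(152,145)),(.005,0,w(380,272.5),None),(-.015,0,w(430,271.5),None)]:
        r.append(proj(W,T(d(L,h)))[0]-cw)
        if cs: r.append((proj(S,T(d(L,h)))[0]-cs)*1.0)
    return np.array(r) if full else np.array(r).ravel()
f=LS(res,[.59,.192,.2,0],loss='soft_l1');print(f.x,f.cost);print(np.round(res(f.x,True),1).tolist())
for sl in(-.1,0,.1):
  g=LS(lambda q:res([*q,sl]),f.x[:3],loss='soft_l1');print(sl,g.cost)
T,d=model(f.x);print('tip',T(d(.075,.015)))
A=onz(W,w(393,305),.243);B=onz(W,w(393,391),.243);print(A,B,(A+B)/2,np.linalg.norm(A-B),np.arctan2(*(A-B)[:2]))
p=(A+B)/2;p[2]=.212;print(shift(p,np.pi/2+f.x[2]))
E
```

```text
[0.59308818 0.19839582 0.24493743 0.0284056 ] 16.13256256559015
[[-0.6, -1.1], [2.1, -0.4], [-0.0, 2.4], [-1.9, 1.2], [-2.4, 0.2], [-0.8, 1.2], [-0.3, 0.6], [-0.1, -0.2], [-0.2, -1.0], [-0.6, 0.2], [3.2, -0.6], [5.8, -0.6]]
-0.1 26.704090818723373
0 16.781519064703453
0.1 19.443235066347047
tip [0.5207694  0.1803193  0.20712408]
[0.58933127 0.20471417 0.243     ] [0.59554689 0.17832109 0.243     ] [0.59243908 0.19151763 0.243     ] 0.02711510313656531 -0.2312872530931656
[-0.0064 -0.0019  0.0696  0.0024 -0.0017 -0.0106]
```

```bash
python3 - <<'E'
from h import *
W=cam('wrist')
a=.235;ex=np.array([np.cos(a),np.sin(a),0]);ey=np.array([-np.sin(a),np.cos(a),0])
o=np.array([.593,.196,.101])
for n,y,z in [('top+',.02,.142),('top-',-.02,.142),('hdrbot+',.02,.096),('card top+',.032,.096),('card bot+',.032,0),('hole top',0,.092)]:
  print(n,(proj(W,o+ey*y+[0,0,z])[0]-60)*2)
E
```

```text
top+ [398.37103776 269.16854336]
top- [398.55908411 397.70959653]
hdrbot+ [398.34408977 228.42632677]
card top+ [398.29473121 194.07802352]
card bot+ [398.27602226 153.812046  ]
hole top [398.42032564 279.83574001]
```

```bash
python3 -m pendant '[[[0,-0.001,0.02,0.002,-0.001,0,0.4],[0,-0.001,0.04,0.002,-0.001,0,0.4],[0,-0.001,0.055,0.002,-0.001,0,0.4],[0,-0.001,0.0675,0.002,-0.001,0,0.4],[0,-0.001,0.0675,0.002,-0.001,0,0.4],[0,-0.001,0.0675,0.002,-0.001,0,0.4]]]' 20
python3 - <<'E'
from h import *
C=cam('wrist');a=eyes.camera('wrist');save('w3c',cv2.resize(a[100:300,130:390],None,fx=3,fy=3,interpolation=2))
print(ctrl.sense()['force'],ctrl.sense()['tcp_pos'])
E
```

```text
time: 4.4
tcp_pos: [0.5919, 0.1971, 0.2128]
ee_rot: [-1.947, -2.464, 0.002]
force: [-0.2, 0.4, 0.3]
opening: 0.296
[-0.04175343  0.42979681 -0.76178854] [0.59211075 0.19714872 0.21311881]
```

View pics/w3c.png

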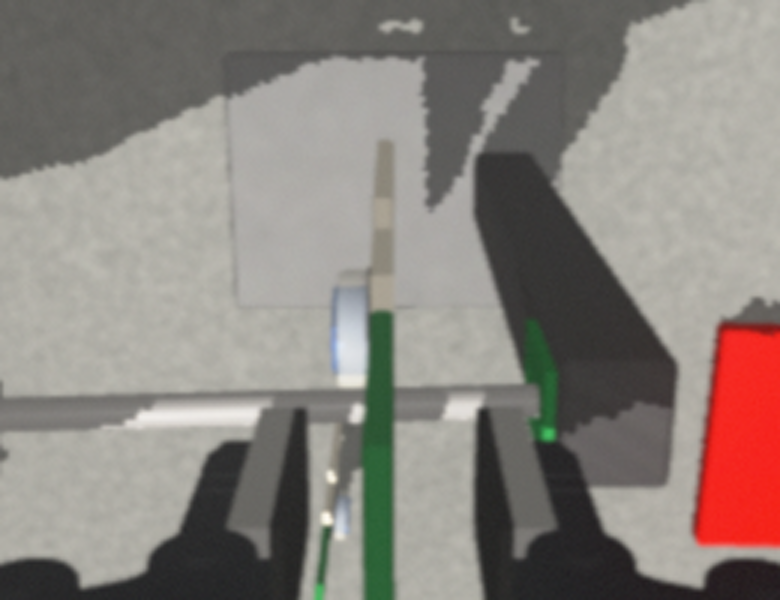

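```bash
python3 -m pendant '[[[0,-0.0015,0,0,0,0,0.5],[0,-0.0015,0,0,0,0,0.6],[0,-0.0015,0,0,0,0,0.7],[0,-0.0015,0,0,0,0,0.8],[0,-0.0015,0,0,0,0,0.9],[0,-0.0015,0,0,0,0,1],[0,-0.0015,0,0,0,0,1],[0,-0.0015,0,0,0,0,1]]]' 25
python3 -c "
from h import *
s=ctrl.sense();print(s['force'],s['torque'],s['tcp_pos'])"
```

```text
time: 5.25
tcp_pos: [0.5904, 0.1964, 0.2123]
ee_rot: [-1.947, -2.464, 0.002]
force: [1.7, -0.0, 0.4]
opening: 0.043
[ 1.69747142 -0.04864716  0.3940315 ] [ 0.06683962 -0.20204771  0.00619061] [0.59044569 0.1964107  0.2122652 ]
```

```bash
python3 -m pendant '[[[0,0,-0.001,0,0,0,1],[0,0,-0.003,0,0,0,1],[0,0,-0.005,0,0,0,1],[0,0,-0.007,0,0,0,1],[0,0,-0.008,0,0,0,1],[0,0,-0.008,0,0,0,1]]]'
python3 -m pendant '[[[0,-0.002,0,0,0,0,1],[0,-0.004,0,0,0,0,1],[0,-0.006,0,0,0,0,1],[0,-0.008,0,0,0,0,1],[0,-0.01,0,0,0,0,1]]]'
python3 -c "
from h import *
s=ctrl.sense();print(s['force'],s['torque'],s['tcp_pos'])"
```

```text
time: 5.85
tcp_pos: [0.5903, 0.1964, 0.2204]
ee_rot: [-1.947, -2.464, 0.002]
force: [0.7, 0.2, -1.4]
opening: 0.043
time: 6.35
tcp_pos: [0.5803, 0.194, 0.2202]
ee_rot: [-1.947, -2.464, 0.002]
force: [-0.1, -0.1, -0.9]
opening: 0.039
[-0.06923256 -0.12892203 -0.88543505] [-0.00368762  0.02522672 -0.00957126] [0.5803482  0.19399952 0.2202249 ]
```

```bash
python3 -m pendant '[[[0,-0.003,0,0,0,0,1],[0,-0.006,0,0,0,0,1],[0,-0.009,0,0,0,0,1],[0,-0.012,0,0,0,0,1],[0,-0.015,-0.0005,0,0,0,1],[0,-0.018,-0.0005,0,0,0,1],[0,-0.021,-0.0005,0,0,0,1],[0,-0.024,-0.0005,0,0,0,1],[0,-0.025,-0.0005,0,0,0,1],[0,-0.025,-0.0005,0,0,0,1]]]'

```

```text
time: 7.35
tcp_pos: [0.5561, 0.1882, 0.2208]
ee_rot: [-1.947, -2.464, 0.002]
force: [0.1, -0.2, -1.1]
opening: 0.044
```

```bash
python3 -m pendant '[[[0,-0.003,0,0,0,0,1],[0,-0.006,0,0,0,0,1],[0,-0.009,0,0,0,0,1],[0,-0.012,-0.0005,0,0,0,1],[0,-0.015,-0.0005,0,0,0,1],[0,-0.018,-0.0005,0,0,0,1],[0,-0.021,-0.001,0,0,0,1],[0,-0.023,-0.001,0,0,0,1],[0,-0.023,-0.001,0,0,0,1]]]'
python3 - <<'E'
from h import *
a=eyes.camera('wrist');save('w4c',cv2.resize(a[100:300,130:390],None,fx=3,fy=3,interpolation=2))
b=eyes.camera('scene');save('s4c',cv2.resize(b[140:220,290:370],None,fx=7,fy=7,interpolation=2))
s=ctrl.sense();print(s['force'],s['torque'],s['tcp_pos'])
E
```

```text
time: 8.25
tcp_pos: [0.5336, 0.1829, 0.2219]
ee_rot: [-1.947, -2.464, 0.002]
force: [1.7, 0.2, -1.8]
opening: 0.047
[-0.40851823 -0.4869451  -0.11686129] [-0.01064372  0.05636882  0.08970222] [0.53392734 0.18292568 0.22184245]
```

View pics/w4c.png

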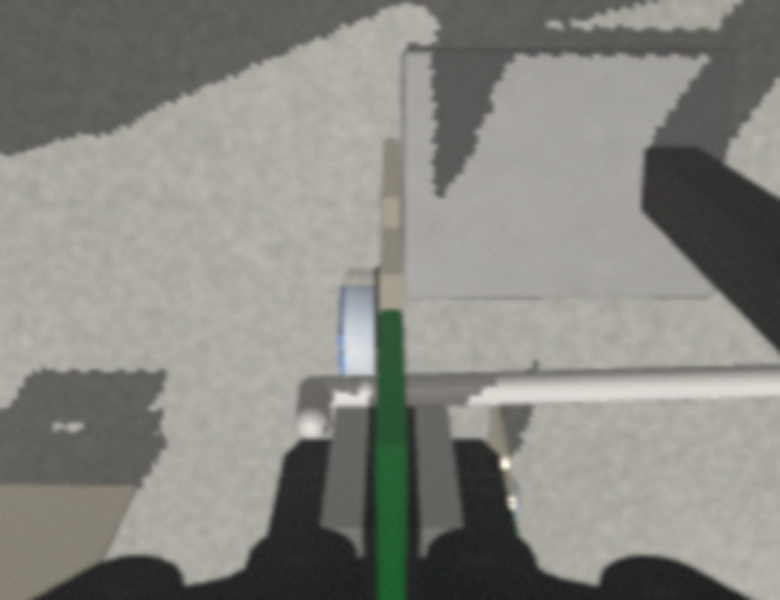

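```bash
for i in 1 2; do python3 -m pendant '[[[0,0,-0.0005,0,0,0,1],[0,0,-0.001,0,0,0,1],[0,0,-0.001,0,0,0,1]]]' | egrep 'tcp|force'; done
python3 -m pendant '[[[0,0,-0.0005,0,0,0,1],[0,0,-0.0005,0,0,0,1]]]'| egrep 'tcp|force'
python3 -m pendant '[[[0,0,-0.0005,0,0,0,1],[0,0,-0.0005,0,0,0,1]]]'| egrep 'tcp|force'
```

```text
tcp_pos: [0.534, 0.183, 0.2229]
force: [-0.0, -0.2, -1.0]
tcp_pos: [0.5339, 0.183, 0.2239]
force: [-0.1, 0.8, -1.7]
tcp_pos: [0.5339, 0.183, 0.2244]
force: [0.7, -1.0, -0.0]
tcp_pos: [0.5339, 0.183, 0.2249]
force: [-0.4, -0.2, -1.2]
```

```bash
python3 -m pendant '[[[0,0,-0.0005,0,0,0,1],[0,0,-0.0005,0,0,0,1]]]'| egrep 'tcp|force'
python3 -m pendant '[[[0,0,-0.0005,0,0,0,1],[0,0,-0.0005,0,0,0,1]]]'| egrep 'tcp|force'
python3 -c "
from h import *
eyes.camera('scene');print(ctrl.sense()['force'])"
```

```text
tcp_pos: [0.5339, 0.183, 0.2254]
force: [-0.1, -0.6, -0.5]
tcp_pos: [0.5339, 0.183, 0.2259]
force: [-0.3, 0.3, -1.2]
[-0.24111207  0.02013468 -1.49011825]
```

```bash
python3 -m pendant '[[[0,0,-0.0005,0,0,0,1],[0,0,-0.0005,0,0,0,1]]]'| egrep 'tcp|force'
python3 -c "
from h import *
eyes.camera('scene');print(ctrl.sense()['force'])"
```

```text
tcp_pos: [0.5339, 0.1829, 0.2264]
force: [-0.7, -0.5, -1.2]
[-0.27057071 -0.5804272  -0.53706217]
```

```bash
python3 -m pendant '[[[0,0,-0.0005,0,0,0,1],[0,0,-0.0005,0,0,0,1]]]'| egrep 'tcp|force'
python3 -c "
from h import *
eyes.camera('scene');print(ctrl.sense()['force'])"
```

```text
tcp_pos: [0.5339, 0.1829, 0.2268]
force: [-0.1, 0.7, -1.3]
[ 0.00763241 -0.06153864 -1.75701766]
```

```bash
python3 -m pendant '[[[0,0,-0.0005,0,0,0,1],[0,0,-0.0005,0,0,0,1]]]'| egrep 'tcp|force'
python3 -c "
from h import *
eyes.camera('scene');print(ctrl.sense()['force'])"
```

```text
tcp_pos: [0.5339, 0.1829, 0.2274]
force: [-0.2, 0.1, -1.0]
[-0.02630622  0.31475172 -1.07825609]
```

```bash
python3 -m pendant '[[[0,0,-0.0005,0,0,0,1],[0,0,-0.0005,0,0,0,1]]]'| egrep 'tcp|force'
python3 -c "
from h import *
eyes.camera('scene');print(ctrl.sense()['force'])"
```

```text
tcp_pos: [0.5339, 0.183, 0.2279]
force: [0.1, 0.7, -0.6]
[-0.25949405 -0.48801801 -1.0112593 ]
```

```bash
python3 -m pendant '[[[0,0,-0.0005,0,0,0,1],[0,0,-0.0005,0,0,0,1]]]'| egrep 'tcp|force'
python3 -c "
from h import *
eyes.camera('scene');print(ctrl.sense()['force'])"
```

```text
tcp_pos: [0.5339, 0.183, 0.2284]
force: [0.0, 0.2, -1.2]
[ 0.45558095 -0.27165685 -0.91869035]
```

```bash
python3 -m pendant '[[[0,0,-0.0005,0,0,0,1],[0,0,-0.0005,0,0,0,1]]]'| egrep 'tcp|force'
python3 -c "
from h import *
eyes.camera('scene');print(ctrl.sense()['force'])"
```

```text
tcp_pos: [0.5339, 0.183, 0.2289]
force: [0.2, -0.7, -0.6]
[-1.09031563  0.08804358 -0.55191168]
```

```bash
python3 -m pendant '[[[0,0,-0.0005,0,0,0,1],[0,0,-0.0005,0,0,0,1]]]'| egrep 'tcp|force'
python3 -c "
from h import *
eyes.camera('scene');print(ctrl.sense()['force'])"
```

```text
tcp_pos: [0.5339, 0.183, 0.2294]
force: [-0.3, 0.1, -0.6]
[-0.05214242  0.20374844 -1.25455322]
```

```bash
python3 -m pendant '[[[0,0,-0.0005,0,0,0,1],[0,0,-0.0005,0,0,0,1]]]'| egrep 'tcp|force'
python3 -c "
from h import *
eyes.camera('scene');print(ctrl.sense()['force'])"
```

```text
tcp_pos: [0.5339, 0.183, 0.2299]
force: [0.0, -0.6, -0.4]
[-0.32733701 -0.32421586 -1.73514513]
```

```bash
python3 -m pendant '[[[0,0,-0.0005,0,0,0,1],[0,0,-0.0005,0,0,0,1]]]'| egrep 'tcp|force'
python3 -c "
from h import *
eyes.camera('scene');print(ctrl.sense()['force'])"
```

```text
tcp_pos: [0.5339, 0.183, 0.2304]
force: [0.5, 0.8, -0.3]
[-0.01215196  0.3853678  -2.00609391]
```

```bash
python3 -m pendant '[[[0,0,-0.0005,0,0,0,1],[0,0,-0.0005,0,0,0,1]]]'| egrep 'tcp|force'
python3 -c "
from h import *
eyes.camera('scene');print(ctrl.sense()['force'])"
```

```text
tcp_pos: [0.5339, 0.183, 0.2309]
force: [-0.7, 0.6, -1.5]
[-0.25259724  0.47664655 -1.07981362]
```

```bash
python3 -m pendant '[[[0,0,-0.0005,0,0,0,1],[0,0,-0.0005,0,0,0,1]]]'| egrep 'tcp|force'
python3 - <<'E'
from h import *
b=eyes.camera('scene');save('s5c',cv2.resize(b[140:220,290:370],None,fx=7,fy=7,interpolation=2))
s=ctrl.sense();print(s['force'],s['torque'])
E
```

```text
tcp_pos: [0.5339, 0.183, 0.2314]
force: [0.5, 0.8, -1.7]
[ 0.12164523  0.49018659 -1.27886585] [-0.02139865 -0.00852561  0.00840672]
```

```bash
cat > ok.py <<'E'
from h import *
import sys
f=[ctrl.sense()['force'][2]]
for _ in range(2): eyes.camera('scene'); f.append(ctrl.sense()['force'][2])
print(np.round(ctrl.sense()['tcp_pos'],4)[2],np.round(f,1)); sys.exit(int(np.mean(f)<-2.3))
E
python3 -m pendant '[[[0,0,-0.0005,0,0,0,1]]]'>/dev/null && python3 ok.py && python3 -m pendant '[[[0,0,-0.0005,0,0,0,1]]]'>/dev/null && python3 ok.py && python3 -m pendant '[[[0,0,-0.0005,0,0,0,1]]]'>/dev/null && python3 ok.py && python3 -m pendant '[[[0,0,-0.0005,0,0,0,1]]]'>/dev/null && python3 ok.py && python3 -m pendant '[[[0,0,-0.0005,0,0,0,1]]]'>/dev/null && python3 ok.py && python3 -m pendant '[[[0,0,-0.0005,0,0,0,1]]]'>/dev/null && python3 ok.py
```

```text
0.2319 [-0.4 -1.5 -1.2]
0.2322 [-1.6 -2.4 -2.9]
```

```bash
python3 ok.py; python3 -m pendant '[[[0,0,-0.0003,0,0,0,1]]]'>/dev/null && python3 ok.py; python3 -c "
from h import *
s=ctrl.sense();print(s['force'],s['torque'],s['tcp_pos'])"
```

```text
0.2322 [-2.9 -2.5 -3.2]
0.2324 [-3.7 -4.2 -3.7]
[ 0.06528504  0.03653257 -3.66377802] [ 0.09423509 -0.10767103 -0.00938479] [0.53383004 0.1829132  0.23241984]
```

```bash
cat > ok2.py <<'E'
from h import *
import sys
f=[ctrl.sense()['force']]
for _ in range(2): eyes.camera('scene'); f.append(ctrl.sense()['force'])
m=np.mean(f,0);print(np.round(ctrl.sense()['tcp_pos'],4),np.round(m,1)); sys.exit(int(m[2]<-2.5 or m[2]>.3 or np.hypot(*m[:2])>1.5))
E
python3 -m pendant '[[[0,0,0.001,0,0,0,1],[0,0,0.002,0,0,0,1]]]'>/dev/null; python3 ok2.py && python3 -m pendant '[[[0,-0.002,-0.0001,0,0,0,1],[0,-0.004,-0.0002,0,0,0,1],[0,-0.006,-0.0004,0,0,0,1],[0,-0.008,-0.0005,0,0,0,1]]]'>/dev/null && python3 ok2.py && python3 -m pendant '[[[0,-0.001,-0.0001,0,0,0,1],[0,-0.002,-0.0001,0,0,0,1]]]'>/dev/null && python3 ok2.py && python3 -m pendant '[[[0,-0.001,-0.0001,0,0,0,1]]]'>/dev/null && python3 ok2.py
```

```text
[0.5339 0.183  0.2306] [ 0.1 -0.1 -1.1]
[0.5258 0.181  0.2312] [-0.5  0.1 -1. ]
[0.524  0.1806 0.2312] [ 0.4  0.4 -0.9]
[0.5231 0.1804 0.2313] [-0.2 -0.2 -1.5]
```

```bash
python3 -m pendant '[[[0,-0.001,0,0,0,0,1]]]'>/dev/null && python3 ok2.py && python3 -m pendant '[[[0,-0.001,0,0,0,0,1]]]'>/dev/null && python3 ok2.py && python3 -m pendant '[[[0,-0.001,-0.0001,0,0,0,1]]]'>/dev/null && python3 ok2.py && python3 -m pendant '[[[0,-0.001,0,0,0,0,1]]]'>/dev/null && python3 ok2.py && python3 -m pendant '[[[0,-0.001,0,0,0,0,1]]]'>/dev/null && python3 ok2.py && python3 -m pendant '[[[0,-0.001,0,0,0,0,1]]]'>/dev/null && python3 ok2.py&& python3 -m pendant '[[[0,-0.001,0,0,0,0,1]]]'>/dev/null && python3 ok2.py&& python3 -m pendant '[[[0,-0.001,0,0,0,0,1]]]'>/dev/null && python3 ok2.py
```

```text
[0.5221 0.1802 0.2313] [-0.5  0.2 -1.1]
[0.5211 0.1799 0.2313] [ 0.1 -0.3 -1.5]
[0.5201 0.1797 0.2314] [-0.   0.1 -1.2]
[0.5192 0.1795 0.2314] [-0.4 -0.2 -0.9]
[0.5182 0.1792 0.2314] [-0.4 -0.3 -0.6]
[0.5172 0.179  0.2314] [-0.2 -0.  -1.4]
[0.5162 0.1788 0.2314] [-0.2  0.1 -1.3]
[0.5153 0.1786 0.2314] [ 0.   0.1 -1.1]
```

```bash
python3 -m pendant '[[[0,-0.001,0,0,0,0,1],[0,-0.002,0,0,0,0,1]]]'>/dev/null && python3 ok2.py && python3 -m pendant '[[[0,-0.001,0,0,0,0,1],[0,-0.002,0,0,0,0,1]]]'>/dev/null && python3 ok2.py && python3 -m pendant '[[[0,-0.001,0,0,0,0,1],[0,-0.002,0,0,0,0,1]]]'>/dev/null && python3 ok2.py && python3 -m pendant '[[[0,-0.005,0,0,0,0,1],[0,-0.01,0,0,0,0,1],[0,-0.016,0,0,0,0,1],[0,-0.02,0,0,0,0,1],[0,-0.02,0,0,0,0,1],[0,-0.02,0,0,0,0,1]]]' && python3 - <<'E'
from h import *
b=eyes.camera('scene');save('s6c',cv2.resize(b[130:280,180:370],None,fx=4,fy=4,interpolation=2))
a=eyes.camera('wrist');save('w6',a)
print(shift([.45,.165,.28],1.8),shift([.45,-.14,.28],1.42))
E
```

```text
[0.5133 0.178  0.2315] [ 0.2 -0.1 -1. ]
[0.5114 0.1776 0.2315] [ 0.1  0.3 -1. ]
[0.5094 0.1771 0.2315] [-0.1  0.  -0.9]
time: 17.65
tcp_pos: [0.4902, 0.1724, 0.2317]
ee_rot: [-1.947, -2.464, 0.002]
force: [0.5, -0.5, -0.9]
opening: 0.039
[ 0.002  -0.041  -0.0484 -0.0017  0.      0.004 ] [-2.947e-01 -1.115e-01 -4.820e-02 -1.700e-03  3.000e-04  3.840e-01]
```

View pics/s6c.png

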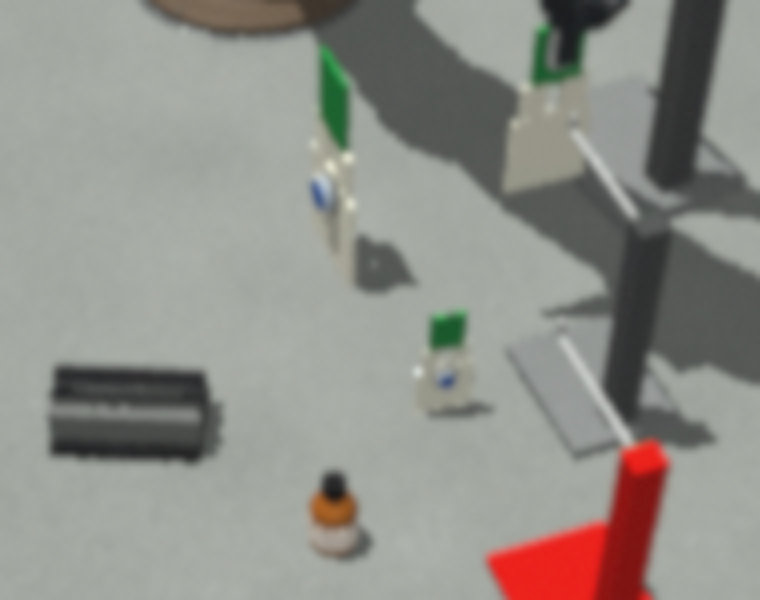

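```bash
python3 -m pendant '[[[0,-0.005,-0.02,0,0,0,1],[0,-0.01,-0.05,0,0,0,1],[0,-0.01,-0.08,0,0,0,1],[0,-0.01,-0.11,0,0,0,1],[0,-0.01,-0.14,0,0,0,1],[0,-0.01,-0.15,0,0,0,1],[0,-0.01,-0.15,0,0,0,1]]]' 30
python3 -c "
from h import *
print(shift([.54,-.13,.375],1.42))"
```

```text
time: 18.45
tcp_pos: [0.4812, 0.1707, 0.3824]
ee_rot: [1.948, 2.465, 0.0]
force: [-0.3, 0.2, -1.4]
opening: 0.046
[-3.062e-01 -1.230e-02  7.400e-03  3.000e-04 -1.000e-04  3.842e-01]
```

```bash
python3 -m pendant '[[[-0.02,0,0,0,0,0.02,1],[-0.05,0,0,0,0,0.06,1],[-0.085,0,0,0,0,0.1,1],[-0.12,-0.002,0,0,0,0.15,1],[-0.155,-0.004,0,0,0,0.2,1],[-0.19,-0.006,0,0,0,0.25,1],[-0.225,-0.008,0,0,0,0.3,1],[-0.26,-0.01,0,0,0,0.34,1],[-0.29,-0.012,0,0,0,0.38,1],[-0.306,-0.012,0.007,0,0,0.384,1]]]'
python3 -m pendant '[[[0,0,0,0,0,0,1],[0,0,0.03,0,0,0,1],[0,0,0.06,0,0,0,1],[0,0,0.07,0,0,0,1],[0,0,0.07,0,0,0,1],[0,0,0.07,0,0,0,1]]]'
python3 - <<'E'
from h import *
a=eyes.camera('wrist');save('w7c',cv2.resize(a[:,100:440],None,fx=1.75,fy=1.55,interpolation=2));save('w7',a)
eyes.camera('top')
C=cam('wrist');print(ctrl.sense()['tcp_pos'])
a=.15;ex=np.array([np.cos(a),-np.sin(a),0]);ey=np.array([np.sin(a),np.cos(a),0]);o=np.array([.575,-.144,0])
for x,y in[(-.035,-.055),(.035,-.055),(.035,.055),(-.035,.055)]: print(proj(C,o+ex*x+ey*y+[0,0,.046]))
for n in['holder']: print([(x['bbox'],x['score']) for c in('wrist','top') for x in nets.find_in(c,n)])
E
```

```text
time: 19.45
tcp_pos: [0.5399, -0.1334, 0.3734]
ee_rot: [-2.386, -2.042, 0.004]
force: [0.2, 0.7, -1.1]
opening: 0.04
time: 20.05
tcp_pos: [0.5402, -0.1293, 0.3057]
ee_rot: [-2.381, -2.05, 0.001]
force: [0.2, -0.5, -0.1]
opening: 0.042
[ 0.54043558 -0.12979791  0.30610115]
[[261.24075106 202.40132796]]
[[317.1420929  202.39365483]]
[[321.77550048 112.62490725]]
[[261.33784864 112.59292658]]
[([265.6, 112.5, 325.3, 205.9], 0.89), ([285.4, 173.2, 306.8, 204.2], 0.86)]
```

View pics/w7c.png

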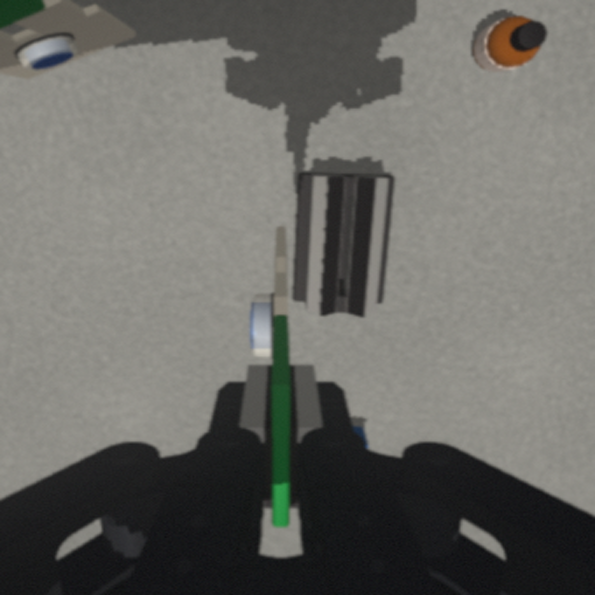

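```bash
python3 - <<'E'
from h import *
a=cv2.cvtColor(cv2.imread('pics/w7.png'),6)
print('cols',list(range(266,328)))
for r in (120,130,140,150,160,170,180,190): print(r,a[r-1:r+2,266:328].mean(0).astype(int).tolist())
print('col', a[105:215,285:289].mean(1).astype(int).tolist())
r=nets.regions_of('wrist','holder') if 0 else None
E
```

```text
cols [266, 267, 268, 269, 270, 271, 272, 273, 274, 275, 276, 277, 278, 279, 280, 281, 282, 283, 284, 285, 286, 287, 288, 289, 290, 291, 292, 293, 294, 295, 296, 297, 298, 299, 300, 301, 302, 303, 304, 305, 306, 307, 308, 309, 310, 311, 312, 313, 314, 315, 316, 317, 318, 319, 320, 321, 322, 323, 324, 325, 326, 327]
120 [139, 130, 108, 76, 52, 48, 56, 61, 62, 63, 63, 69, 94, 124, 136, 139, 139, 139, 139, 136, 119, 87, 51, 38, 39, 37, 38, 37, 38, 42, 57, 65, 62, 59, 60, 62, 71, 67, 49, 39, 38, 37, 38, 37, 37, 38, 38, 51, 87, 119, 132, 134, 134, 132, 126, 103, 70, 59, 78, 111, 133, 138]
130 [142, 140, 134, 108, 70, 60, 61, 63, 62, 64, 64, 78, 110, 134, 139, 141, 140, 138, 139, 133, 108, 64, 40, 37, 37, 36, 36, 37, 40, 50, 59, 62, 59, 58, 57, 61, 63, 55, 42, 37, 37, 37, 36, 38, 36, 39, 47, 79, 112, 131, 134, 135, 134, 129, 108, 75, 60, 73, 109, 134, 139, 137]
140 [140, 135, 115, 79, 59, 62, 64, 63, 63, 63, 68, 94, 122, 137, 140, 140, 140, 140, 135, 111, 68, 43, 38, 37, 36, 36, 35, 37, 43, 58, 66, 61, 58, 57, 59, 67, 63, 46, 38, 37, 38, 37, 36, 36, 37, 41, 67, 105, 130, 135, 135, 135, 131,
[... 1186 characters left out ...]
67, 77, 109, 136, 143, 144, 143, 143, 141, 126, 93, 55, 40, 38, 38, 37, 37, 39, 44, 52, 51, 44, 40, 43, 51, 59, 52, 42, 38, 39, 37, 38, 38, 38, 41, 65, 104, 132, 137, 138, 138, 133, 112, 79, 63, 80, 112, 136, 141, 142, 142, 141, 139, 139, 143]
col [78, 78, 79, 78, 77, 74, 66, 60, 74, 88, 90, 89, 90, 91, 97, 99, 99, 98, 94, 85, 77, 79, 83, 85, 86, 87, 86, 86, 85, 81, 71, 66, 65, 65, 65, 65, 65, 69, 70, 69, 68, 64, 54, 54, 59, 62, 61, 62, 61, 59, 60, 56, 49, 47, 45, 45, 46, 46, 46, 47, 47, 44, 41, 42, 41, 43, 44, 44, 43, 43, 43, 40, 39, 38, 39, 39, 39, 40, 39, 40, 38, 38, 39, 38, 38, 39, 38, 39, 39, 39, 39, 38, 38, 38, 39, 39, 41, 62, 103, 133, 140, 140, 140, 140, 142, 142, 142, 141, 138, 137]
```

```bash
python3 - <<'E'
import cv2
a=cv2.imread('pics/w7.png')[105:212,255:335]
cv2.imwrite('pics/w7z.png',cv2.resize(a,None,fx=5.5,fy=5.5,interpolation=cv2.INTER_CUBIC))
E
```

```text
(no output)
```

View pics/w7z.png

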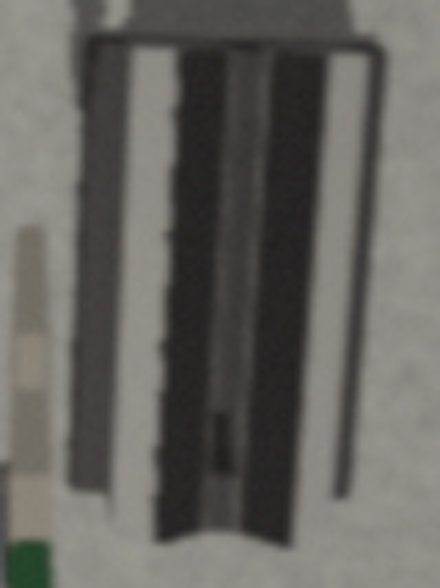

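```bash
python3 - <<'E'
from h import *
C=cam('wrist')
c=lambda r:296+(190-r)*3.75/60
P=onz(C,(c(130),130),.046);Q=onz(C,(c(190),190),.046)
d=P-Q;th=np.arctan2(d[1],d[0]);print('slot dir',th)
A=onz(C,(c(113),113),.046);B=onz(C,(c(203),203),.046);m=(A+B)/2;print(A,B,m,np.linalg.norm(A-B))
P2=onz(C,(299.0,130),.036);Q2=onz(C,(295.4,190),.036);print('mid036',P2,Q2,'at046',P,Q)
# pack: where is its lower edge? left/right faces of card at +y edge
s=ctrl.sense();R=cv2.Rodrigues(s['ee_rot'])[0];o=s['tcp_pos'];print('toolyaw',np.arctan2(R[1,0],R[0,0]))
for z in(-.066+.0,-.111): # pack heights rel tcp z
  X=o+R@np.array([.032,0,-z]);print('card corner z',z,proj(C,X),(np.array(proj(C,X)[0])-[255,105])*5.5)
X=o+R@np.array([.02,0,.015]);print('hdr bot corner',(proj(C,X)[0]-[255,105])*5.5)
print(shift([m[0],m[1],.20],th))
E
```

```text
slot dir 1.3914875698563574
[ 0.59337382 -0.09192876  0.046     ] [ 0.57369828 -0.20047299  0.046     ] [ 0.58353605 -0.14620087  0.046     ] 0.11031308900322875
mid036 [ 0.5899461 -0.1124383  0.036    ] [ 0.57660993 -0.18680942  0.036     ] at046 [ 0.58988048 -0.11116895  0.046     ] [ 0.57673138 -0.18371347  0.046     ]
toolyaw 1.4204474811704972
card corner z -0.066 [[260.47376    159.53439345]] [ 30.10567997 299.93916397]
card corner z -0.111 [[260.42575504 147.08019639]] [ 29.84165271 231.44108016]
hdr bot corner [ 30.5127013  551.08574691]
[-0.0094  0.0453  0.1058  0.0002  0.001   0.029 ]
```

```bash
python3 -m pendant '[[[-0.003,0.015,0.01,0,0,0.01,1],[-0.006,0.03,0.03,0,0,0.02,1],[-0.0094,0.0445,0.06,0,0.001,0.029,1],[-0.0094,0.045,0.09,0,0.001,0.029,1],[-0.0094,0.045,0.1058,0,0.001,0.029,1],[-0.0094,0.045,0.1058,0,0.001,0.029,1],[-0.0094,0.045,0.1058,0,0.001,0.029,1]]]'
python3 - <<'E'
from h import *
C=cam('wrist');a=eyes.camera('wrist');save('w8',a)
s=ctrl.sense();R=cv2.Rodrigues(s['ee_rot'])[0];o=s['tcp_pos'];print(o,np.arctan2(R[1,0],R[0,0]))
m=np.array([.5835,-.1462,0]);d=np.array([np.cos(1.3915),np.sin(1.3915),0])
for t,z in((.04,.046),(.05,.046),(.04,.036),(.0,.046),(.055,.046)): print(t,z,proj(C,m+d*t+[0,0,z]))
print('corner bottom',proj(C,o+R@np.array([.032,0,.111])))
g=cv2.cvtColor(a,7)
for r in range(50,200,10): print(r,g[r-1:r+2,230:292].mean(0).astype(int).tolist())
cv2.imwrite('pics/w8z.png',cv2.resize(a[20:200,200:320,::-1],None,fx=3.3,fy=3.3,interpolation=cv2.INTER_CUBIC))
E
```

```text
time: 20.95
tcp_pos: [0.583, -0.1463, 0.1996]
ee_rot: [-2.411, -2.013, 0.001]
force: [-0.7, -0.7, -1.0]
opening: 0.045
[ 0.58339254 -0.14631338  0.20022618] 1.3911457193919456
0.04 0.046 [[261.13131488 129.16742107]]
0.05 0.046 [[261.13799589 117.37800492]]
0.04 0.036 [[261.11222463 127.80187616]]
0.0 0.046 [[261.10556931 174.1095584 ]]
0.055 0.046 [[261.14137406 111.39640249]]
corner bottom [[261.18251242 147.12196459]]
50 [80, 81, 81, 81, 81, 83, 81, 80, 79, 78, 78, 79, 78, 79, 80, 80, 80, 78, 80, 80, 80, 78, 78, 77, 78, 77, 76, 76, 76, 75, 76, 77, 75, 76, 77, 76, 77, 76, 76, 75, 76, 75, 74, 74, 75, 75, 76, 77, 78, 78, 77, 78, 77, 78, 78, 79, 78, 77, 77, 76, 77, 77]
60 [109, 100, 84, 79, 79, 79, 79, 80, 80, 79, 81, 80, 80, 79, 78, 79, 77, 78, 77, 77, 78, 77, 76, 78, 78, 80, 81, 82, 81, 81, 80, 78, 77, 77, 77, 77, 79, 79, 80, 78, 78, 77, 78, 78, 79, 78, 79, 79, 78, 79, 78, 76, 76, 76, 77, 78, 77, 78, 77, 76, 76, 77]
70 [79, 79, 79, 81, 80, 80, 81, 81, 80, 80, 79, 80, 79, 79, 79, 80, 79, 80, 81, 81, 79, 79, 79, 79, 78, 77, 78, 77, 78, 78, 77, 76, 76, 76, 77, 76, 77, 76, 76, 76, 77, 7
[... 2620 characters left out ...]
7, 136, 131, 107, 72, 50, 41, 37, 35, 37, 38, 39, 40, 39, 38, 40, 39, 41, 64, 110, 142, 149, 150, 149, 150, 150, 150, 147, 132, 103, 73, 64]
180 [67, 67, 71, 89, 123, 147, 152, 152, 153, 153, 153, 153, 148, 125, 82, 49, 41, 41, 41, 39, 41, 39, 39, 40, 40, 49, 73, 99, 111, 113, 114, 113, 111, 103, 83, 61, 44, 40, 40, 41, 39, 40, 40, 39, 40, 40, 40, 42, 63, 109, 143, 150, 150, 150, 150, 150, 149, 145, 126, 93, 71, 64]
190 [68, 68, 69, 83, 117, 146, 152, 153, 153, 153, 152, 152, 148, 130, 94, 71, 73, 77, 78, 78, 78, 77, 77, 74, 68, 70, 94, 113, 118, 119, 119, 118, 119, 116, 103, 82, 61, 45, 40, 41, 41, 40, 39, 39, 42, 39, 41, 48, 79, 119, 144, 151, 150, 150, 150, 149, 149, 143, 121, 85, 67, 65]
```

View pics/w8z.png

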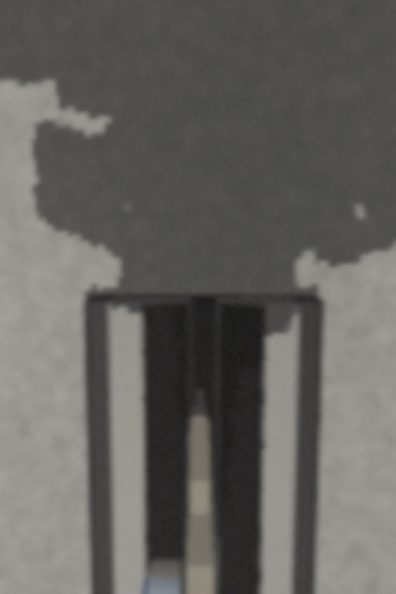

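```bash
python3 -m pendant '[[[0.0005,0.001,0.01,0,0,0,1],[0.0005,0.001,0.025,0,0,0,1],[0.0005,0.001,0.035,0,0,0,1],[0.0005,0.001,0.04,0,0,0,1],[0.0005,0.001,0.04,0,0,0,1]]]' && python3 ok2.py && python3 -m pendant '[[[0,0,0.004,0,0,0,1],[0,0,0.008,0,0,0,1],[0,0,0.012,0,0,0,1]]]'>/dev/null && python3 ok2.py && python3 -m pendant '[[[0,0,0.004,0,0,0,1],[0,0,0.008,0,0,0,1],[0,0,0.01,0,0,0,1]]]'>/dev/null && python3 ok2.py && python3 -m pendant '[[[0,0,0.003,0,0,0,1],[0,0,0.006,0,0,0,1],[0,0,0.008,0,0,0,1]]]'>/dev/null && python3 ok2.py
```

```text
time: 21.5
tcp_pos: [0.5828, -0.1459, 0.1574]
ee_rot: [-2.409, -2.011, 0.003]
force: [1.0, 0.1, -0.7]
opening: 0.041
[ 0.5836 -0.1459  0.1586] [ 0.3  0.3 -0.9]
[ 0.5831 -0.146   0.146 ] [ 0.1 -0.5 -2. ]
[ 0.5832 -0.1459  0.1362] [-0.1 -0.  -1.7]
[ 0.5832 -0.146   0.1283] [-0.3  0.5 -0.9]
```

```bash
python3 -m pendant '[[[0,0,0.002,0,0,0,1],[0,0,0.004,0,0,0,1]]]'>/dev/null && python3 ok2.py && python3 -m pendant '[[[0,0,0.001,0,0,0,1]]]'>/dev/null && python3 ok2.py && python3 -m pendant '[[[0,0,0.001,0,0,0,1]]]'>/dev/null && python3 ok2.py && python3 -m pendant '[[[0,0,0.001,0,0,0,1]]]'>/dev/null && python3 ok2.py && python3 -m pendant '[[[0,0,0.0005,0,0,0,1]]]'>/dev/null && python3 ok2.py && python3 -m pendant '[[[0,0,0.0005,0,0,0,1]]]'>/dev/null && python3 ok2.py && python3 -m pendant '[[[0,0,0.0005,0,0,0,1]]]'>/dev/null && python3 ok2.py
```

```text
[ 0.5833 -0.146   0.1244] [ 0.4 -0.1 -0.8]
[ 0.5834 -0.146   0.1236] [-0.2  0.4 -1.2]
[ 0.5834 -0.146   0.1226] [-0.1 -0.1 -1.5]
[ 0.5834 -0.146   0.1215] [ 0.5  0.2 -1.5]
[ 0.5836 -0.146   0.1215] [-1.  -0.   3.1]
```

```bash
python3 -m pendant '[[[0,0,0,0,0,0,1],[0,0,0,0,0,0,1],[0,0,0,0,0,0,1],[0,0,0,0,0,0,0.9],[0,0,0,0,0,0,0.8],[0,0,0,0,0,0,0.6],[0,0,0,0,0,0,0.4],[0,0,0,0,0,0,0.4],[0,0,0,0,0,0,0.4]]]' && python3 -m pendant '[[[0,0,-0.01,0,0,0,0.4],[0,0,-0.03,0,0,0,0.4],[0,0,-0.06,0,0,0,0.4],[0,0,-0.1,0,0,0,0.4],[0,0,-0.14,0,0,0,0.4],[0,0,-0.16,0,0,0,0.4],[0,0,-0.16,0,0,0,0.4],[0,0,-0.16,0,0,0,0.4]]]'
python3 - <<'E'
from h import *
C=cam('wrist');a=eyes.camera('wrist');save('w9',a);save('s9',eyes.camera('scene'));save('t9',eyes.camera('top'))
for c in('wrist','scene','top'):
  for n in ('pack','holder'): print(c,n,[(x['bbox'],x['score']) for x in nets.find_in(c,n)])
m=np.array([.584,-.1457,0]);d=np.array([np.cos(1.3915),np.sin(1.3915),0])
S=cam('scene');T=cam('top')
for n,t,z in(('top+',.02,.152),('top-',-.02,.152),('bot',0,.046)): print(n,[proj(c,m+d*t+[0,0,z])[0].round(1).tolist() for c in(C,S,T)])
hsv=cv2.cvtColor(a,cv2.COLOR_RGB2HSV);g=cv2.inRange(hsv,(45,120,30),(80,255,255))
n,l,st,ce=cv2.connectedComponentsWithStats(g)
print([(s.tolist(),c.round(1).tolist()) for s,c in zip(st[1:],ce[1:]) if s[4]>30])
E
for f in oil; do :; done
```

```text
time: 24.8
tcp_pos: [0.5834, -0.1459, 0.1211]
ee_rot: [-2.411, -2.012, 0.002]
force: [-0.2, -0.8, 0.0]
opening: 0.298
time: 25.6
tcp_pos: [0.5836, -0.146, 0.2817]
ee_rot: [-2.411, -2.013, 0.001]
force: [-0.4, -0.5, -0.7]
opening: 0.298
wrist pack [([0.5, 0.0, 129.1, 47.3], 0.83), ([253.4, 122.5, 262.4, 208.2], 0.82)]
wrist holder [([227.4, 104.6, 290.8, 203.0], 0.76)]
scene pack [([281.5, 208.4, 298.6, 234.7], 0.79), ([257.8, 142.6, 268.3, 204.9], 0.76), ([200.8, 200.7, 227.6, 227.4], 0.57), ([306.9, 162.3, 351.9, 245.6], 0.47)]
scene holder [([192.3, 221.3, 232.6, 248.0], 0.65)]
top pack [([294.1, 180.0, 314.3, 191.6], 0.74)]
top holder [([287.4, 171.7, 323.5, 206.0], 0.79)]
top+ [[261.0, 157.3], [216.7, 199.0], [300.7, 177.5]]
top- [[260.9, 203.8], [202.0, 198.4], [316.3, 180.0]]
bot [[260.8, 155.8], [212.2, 225.3], [303.6, 186.2]]
[([0, 0, 32, 17, 314], [11.3, 5.5]), ([258, 149, 5, 54, 221], [260.0, 177.0])]
```

```bash
python3 - <<'E'
from h import *
eyes.camera('scene')
for n in('oil','eyepiece','slidebox'): print(n,[(np.round(x['bbox']).tolist(),round(x['score'],2)) for x in nets.find_in('scene',n)][:1])
s=ctrl.sense();print(s['force'],s['tcp_pos']);print(ctrl.job_done())
E
```

```text
oil [([199.0, 196.0, 224.0, 230.0], 0.65)]
eyepiece [([374.0, 196.0, 389.0, 209.0], 0.7)]
slidebox [([132.0, 214.0, 160.0, 242.0], 0.97)]
[ 0.09197798 -0.34779101  0.39625393] [ 0.58369259 -0.14598168  0.28108236]
the job is handed in; nothing more can be done
None
```

I took the filter pack off the peg and lowered it into the holder's slot, released it there, and handed the job in at about 26 s. No verdict was reported.

- **Unhooking:** I gripped the header and slid the pack along the peg. I then felt for the rod with the hole's lower edge, which met it with about 3 N over the pack's own weight. That put the peg's upward slope at about 0.06 rad. I backed off about 2 mm and passed the tip with no contact force to be felt.
- **Placing:** The pack went into the slot until the floor pushed back with about 3–4 N, with its lower edge at about 0.010 m. I held it for 0.3 s, then let go and raised the gripper clear.
- **Last checks:** After release, the wrist view had the header within 1 pixel of where an upright pack in the slot should be, a lean of roughly 0.01 rad at most. The pack was also found at the holder in the scene and top views. The tool force was near zero.
- **Bystanders:** The eyepiece and slide box are where they were, to within 2 pixels.
- **Check that disagreed:** When last asked for the oil bottle, the detector gave the spot where the pack now stands as its best answer. I take that as a false detection. I did not re-measure the bottle after placing; it showed standing upright in the scene and wrist views shortly before, and the arm did not go near it.

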